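Release the transport lock of a specimen stage with the T-key

ROBOT

A 6-joint arm with a two-finger parallel gripper is mounted at the origin on a cart in front of the work surface, level with it; the furniture and walls round the work are solid. World frame = base frame: x ahead of the robot, y to its left, z up, the work surface at z = 0. Lengths are in m, angles in rad, forces in N, time in s.
With the tool pointing down it reaches from about 0.35 to 0.85 m from the base axis. Payload 8.1 kg.
Tool frame: the origin (TCP) lies on the mounting face of the last link; the fingertips stand 186 mm ahead of it and the grasp point (between the pads) lies 167 mm ahead of it; z points along the fingers, y is the line along which they close (so a half turn about z gives the same grasp; the last joint's range is limited). The gripper opens to 93 mm and grips with 3 to 60 N. Pads are 15 mm wide; open, the fingers measure 128 mm over their backs; the gripper's body (75 mm by 188 mm) begins 65 mm behind the grasp point.
Start: joints at [1.049, 0.13, 1.488, -0, 1.523, -0.085], TCP at [0.254, 0.544, 0.405] pointing down, gripper open.
Joint ranges: [-2.96, 2.96], [-0.89, 2.26], [0.02, 2.5], [-1.34, 4.48], [0, 2.73], [-2.66, 2.66]. Speed limits (rad/s): [2.39, 2.39, 2.79, 3.14, 3.14, 3.14].

INTERFACE

Orientations are given as a rotation vector (axis times angle).
In Python, from plant import * gives the robot as it stands. The module is installed in compiled form; this text tells all that it offers.
- The arm moves only by the tool arm_command, never from a script. Its argument "increments" is a list of rows, each a list of 6 numbers: the shift along the tool's x, y, z in units of 0.2 m (1.0 is 0.2 m), then the turn, a rotation vector about the tool's x, y, z in units of pi rad (1.0 is pi rad). A call has exactly 5 rows; each row is the pose to reach, as a shift and turn from the pose commanded when the call began, along the tool's axes at that moment, turning the shorter way round; what a row does not reach only later rows make up. A row lasts 1/8 s, in which the tool goes at most 62.5 mm and 10.7 degrees, less where a joint would pass 70% of its speed; a pose out of reach is approached as far as the arm can. A call with a number of a shift or a turn outside -1 to 1 is refused whole. A call with a gripper value outside its range is refused whole. "fingers" is the closure, from -1 (fully open) to 1 (shut), set as the call begins (left out, the last holds). The fingers move at their own pace and stop on an object; "force" is the grip in N (left out, the last holds). Time passes only in rows, so rows that repeat a pose let the fingers close, or fill a call up. It gives the time, the measured TCP pose, the force, the opening and the grip force at its end, in the units of the state.
- read_state(): the state, without advancing time (a new reading comes with each control period).
- read_camera(name): name is "side" or "top" or "wrist"; returns a dict with "image" (480x640x3 uint8, red, green, blue), "fx", "fy", "cx", "cy" (pixels), "T" (4x4, takes a point from camera to world coordinates). Camera axes: x right, y down, z forward; pixel columns grow to the right and rows downward; lengths in m; the calibration is good to about 2 mm. A picture is of the moment at which its call begins. There is no depth.
- close_job(): hands the job in; it is judged then, once.
The state is a dict: "t": time; "q": joint angles; "dq": joint speeds; "joint_torque": joint torques, N m; "tool_pos": TCP position; "orientation": TCP orientation; "force": force on the tool from outside, world axes, zero at the start; "wrist_torque": the same for the moment, N m; "opening": finger opening in m; "gripper_force": force on a finger pad.
Only numpy, scipy, OpenCV 4.12 (cv2) and the standard library are available. Lean on these libraries where they do the work, as an engineer would, in place of code of your own. Each camera call takes 0.05 s, during which the arm holds its last target. There are 200 camera calls.

TASK

The specimen stage has two transport locks, and one still has its bolt out. Take the T-key from its rack, lower it down the shaft of that lock onto the square stem, turn it clockwise as far as it goes so that the bolt draws back, then lift the key out and hang it back upright in the rack by its crossbar. Leave the lock that is already released as it is, and do not disturb the other things on the table.

Things in the scene. Friction and masses are not known exactly. Their poses are not given: they have to be found in the camera images.
- key_bar (a point): centre of the crossbar of the loose steel T-key: a dark bar 120 mm long (along x), 14 wide, 14 high, gripped across its middle from above; z points up the key. A round rod 12 mm thick runs down from it to the socket. The key weighs about 0.25 kg; at the start it hangs in the rack, its bar along the rack's x.
- key_socket (a point): centre of the open lower end of the T-key's socket, 135 mm straight below key_bar, same axes. The socket piece is 27 mm square outside (38 over corners), 32 high; the hole is 19 square, 22 deep, faces parallel to x and y, so it fits the stem in any of four quarter turns, with 0.2 rad of play either way. Fully on the stem it lies 22 mm below the stem's top.
- rack_cradle (a point): where the bar's centre lies when the key hangs in the fixed rack, 147 mm above the table; x along the bar. Foot 124 x 60 mm, two uprights 46 either side along x (10 thick), tops 157 above the table; each carries the bar 140 above the table between cheeks that flare outward (17 apart at the bottom, about 30 at the top). Open between the uprights.
- lock_1: the lock still locked: its bolt stands 17 to 20 mm out of the guide, between two keeper cheeks on the stage; left or right tower. Fixed grey tower 60 mm square, its top 105 above the table; origin under its centre, z up. Its shaft, on the tower's axis, is a bore 46 square, open at the top, faces parallel to x and y, 95 deep, with a square stem at the bottom. The bolt's guide is at the foot, at -x.
- stem_1_top (a point): top of the upright stem in the shaft of lock_1, on its axis, 34 mm above the table, 71 below the shaft's mouth. The stem is 16 mm square and 18 high, with a blunt cone 6 high on it (this point is the cone's top); x and y are along the faces of the square and turn with the stem, z up.
- stem_1 (a joint): angle of the stem of lock_1: 0 = bolt fully out (locked), 1.2 = mechanical stop, bolt drawn back (released). Grows clockwise seen from above; draws the bolt back 15 mm per rad. Light friction (0.06 N m) keeps it where it is left; no spring.
- lock_2: the lock already released: its bolt stands only about 2 mm out of the guide. Fixed grey tower 60 mm square, its top 105 above the table; origin under its centre, z up. Its shaft, on the tower's axis, is a bore 46 square, open at the top, faces parallel to x and y, 95 deep, with a square stem at the bottom. The bolt's guide is at the foot, at -x.
- stem_2_top (a point): top of the upright stem in the shaft of lock_2, on its axis, 34 mm above the table, 71 below the shaft's mouth. The stem is 16 mm square and 18 high, with a blunt cone 6 high on it (this point is the cone's top); x and y are along the faces of the square and turn with the stem, z up.
- stem_2 (a joint): angle of the stem of lock_2: 0 = bolt fully out (locked), 1.2 = mechanical stop, bolt drawn back (released). Grows clockwise seen from above; draws the bolt back 15 mm per rad. Light friction (0.06 N m) keeps it where it is left; no spring.
- bolt_1_tip (a point): middle of the front face of the steel bolt of lock_1 (20 mm wide, 18 high), which slides in a guide at the foot of the tower on the stage's side
- mouse: black computer mouse, 121 x 60 x 38 mm, left of the stage (leave alone); origin under its centre
- tape_roll: roll of tape lying flat, 62 mm across, 19 high, left of the stage (leave alone); origin under its centre
- stapler: blue desk stapler, 98 mm long, 39 high, left of the stage (leave alone); origin under its centre
- solvent_bottle: small white squeeze bottle with a pointed red cap, 92 mm high, left of the stage (leave alone); origin under its centre

How it is judged:
On the way, in this order (a step that is already met when the one before it is completed fails the run):
1. the key's socket is over the stem of the lock that is still locked, at least 10 mm below the stem's top, before that stem has been turned past 0.9 rad (horizontal distance between key_socket and stem_1_top below 0.006 m and z of key_socket in the frame of stem_1_top below -0.01 m and value of joint stem_1 below 0.9 rad), for 0.1 s.
2. with the key on it, the stem is turned past 1.08 rad (horizontal distance between key_socket and stem_1_top below 0.006 m and z of key_socket in the frame of stem_1_top below -0.01 m and value of joint stem_1 above 1.08 rad), for 0.2 s.
At the end, for the whole second after the job is handed in: Both locks released (stem_1 beyond 1.08 rad, stem_2 still beyond 1.05 rad) and the T-key hangs at rest in the rack: bar centre within 20 mm sideways and 6 mm in height of rack_cradle, bar within 0.2 rad of the rack's direction, key upright within 0.15 rad (value of joint stem_1 above 1.08 rad and value of joint stem_2 above 1.05 rad and horizontal distance between key_bar and rack_cradle below 0.02 m and z of key_bar in the frame of rack_cradle between -0.006 and 0.006 m and angle between key_bar's own z axis and vertical below 0.15 rad and angle between the x axis of key_bar and the x axis of rack_cradle, either way round below 0.2 rad); the robot touches nothing.
It fails at once if the released lock is turned back (stem_2 below 1.0 rad) (value of joint stem_2 below 1 rad).
It fails at once if the mouse is moved by more than 30 mm (distance of mouse from where it was at the start of the episode above 0.03 m).
It fails at once if the tape roll is moved by more than 30 mm (distance of tape_roll from where it was at the start of the episode above 0.03 m).
It fails at once if the stapler is moved by more than 30 mm (distance of stapler from where it was at the start of the episode above 0.03 m).
It fails at once if the solvent bottle is moved by more than 30 mm (distance of solvent_bottle from where it was at the start of the episode above 0.03 m).
It also fails if it takes over 61 s, if anything falls off the work surface, if the arm or the gripper's body presses on something with over 40 N, if the wrist force passes 120 N, or if a joint passes its speed limit or range.

## Working session

There is one attempt and no reset: what is moved stays moved. The work goes in short steps, Python scripts to look and compute and a tool call to move; the robot and the scene stay as the last step left them, time stands still between calls to the robot, and variables do not carry over. Pictures are saved under pics/ and viewed, at most 10 in all, crops included, and the job is handed in when it is done.

Besides the shell and the picture viewer there is one more tool, called after ">>>" as name(argument=value, ...), one argument or row to a line, values as JSON. arm_command: Moves the arm, as the interface text tells. Shifts and turns lie within -1 to 1; 1 stands for 0.2 m of shift or pi rad of turn. Its arguments: {"type":"object","properties":{"increments":{"type":"array","items":{"type":"array","items":{"type":"number","minimum":-1,"maximum":1}}},"fingers":{"type":"number"},"force":{"type":"number"}},"required":["increments"]}

```bash
mkdir -p pics; cat > h.py <<'E'
from plant import *
import numpy as np, cv2
from scipy.spatial.transform import Rotation as R
def snap(n,f):
    c=read_camera(n); cv2.imwrite('pics/'+f,c['image'][:,:,::-1]); np.save('pics/'+f+'.npy',{k:c[k] for k in('fx','fy','cx','cy','T','image')},allow_pickle=True); return c
def load(f): return np.load('pics/'+f+'.npy',allow_pickle=True).item()
def ray(c,u,v):
    d=c['T'][:3,:3]@np.array([(u-c['cx'])/c['fx'],(v-c['cy'])/c['fy'],1]); return c['T'][:3,3],d
def onz(c,u,v,z):
    o,d=ray(c,u,v); return o+d*(z-o[2])/d[2]
def cross(c1,p1,c2,p2):
    o1,d1=ray(c1,*p1);o2,d2=ray(c2,*p2)
    s=np.linalg.lstsq(np.c_[d1,-d2],o2-o1,rcond=None)[0]
    a,b=o1+d1*s[0],o2+d2*s[1]; return (a+b)/2,np.linalg.norm(a-b)
def proj(c,p):
    q=np.linalg.inv(c['T'])@np.r_[p,1]; return c['fx']*q[0]/q[2]+c['cx'],c['fy']*q[1]/q[2]+c['cy']
def inc(p,rv=None,s=None):
    s=s or read_state(); Rt=R.from_rotvec(s['orientation'])
    d=Rt.inv().apply(np.array(p)-s['tool_pos'])/0.2
    r=(Rt.inv()*(R.from_rotvec(rv))).as_rotvec()/np.pi if rv is not None else np.zeros(3)
    return np.r_[d,r].round(4)
E
python3 - <<'E'
from h import *
for n in('top','side','wrist'):
    c=snap(n,n+'0.png'); print(n,c['fx'],c['T'].round(3).tolist())
s=read_state();print(s['t'],s['orientation'],s['tool_pos'],s['opening'])
E
```

```text
top 516.0879990960365 [[0.01, -0.987, 0.16, 0.318], [-1.0, -0.007, 0.016, 0.238], [-0.015, -0.16, -0.987, 1.354], [0.0, 0.0, 0.0, 1.0]]
side 477.2203385804032 [[-0.981, -0.089, 0.172, 0.36], [-0.193, 0.412, -0.89, 1.116], [0.009, -0.907, -0.421, 0.499], [0.0, 0.0, 0.0, 1.0]]
wrist 341.205658620478 [[0.423, 0.865, 0.269, 0.178], [0.906, -0.404, -0.127, 0.579], [-0.002, 0.298, -0.955, 0.383], [0.0, 0.0, 0.0, 1.0]]
0.15 [-6.80531007e-01 -3.06655213e+00  2.12497926e-03] [0.25370456 0.543542   0.40392981] 0.09296778954726365
```

View pics/top0.png

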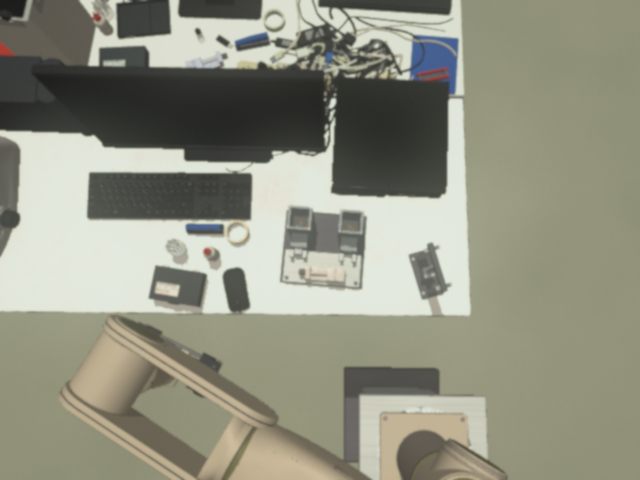

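View pics/side0.png

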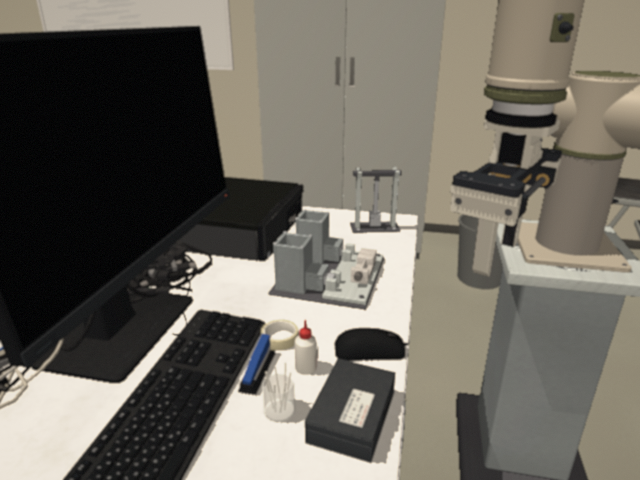

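The top view shows the towers at about (300,217) and (350,222) and the rack at about (430,270). The side view shows the key hanging with its bar at about (377,173). I'll enlarge both.

```bash
python3 - <<'E'
from h import *
t=load('top0.png')['image'];s=load('side0.png')['image']
a=cv2.resize(t[195:310,270:460],None,fx=4.2,fy=4.2,interpolation=cv2.INTER_CUBIC)[:,:798]
b=cv2.resize(s[160:305,265:415],None,fx=4,fy=4,interpolation=cv2.INTER_CUBIC)
cv2.imwrite('pics/c1.png',a[:,:,::-1]);cv2.imwrite('pics/c2.png',b[:,:,::-1])
E
```

```text
(no output)
```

View pics/c1.png

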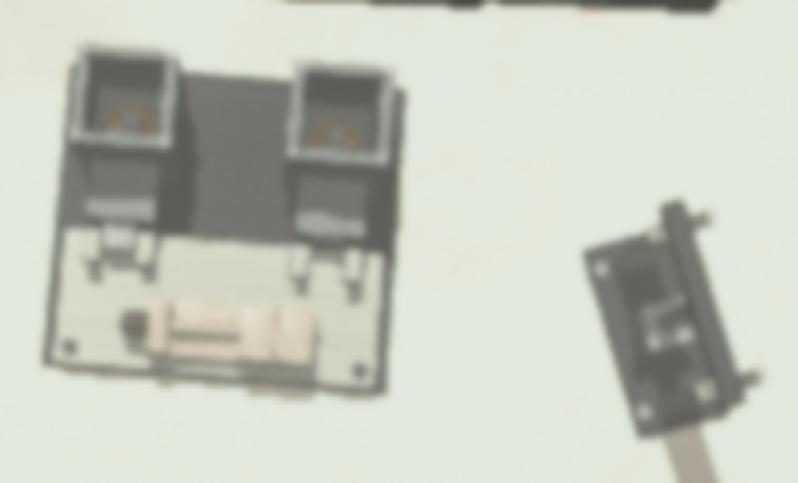

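View pics/c2.png

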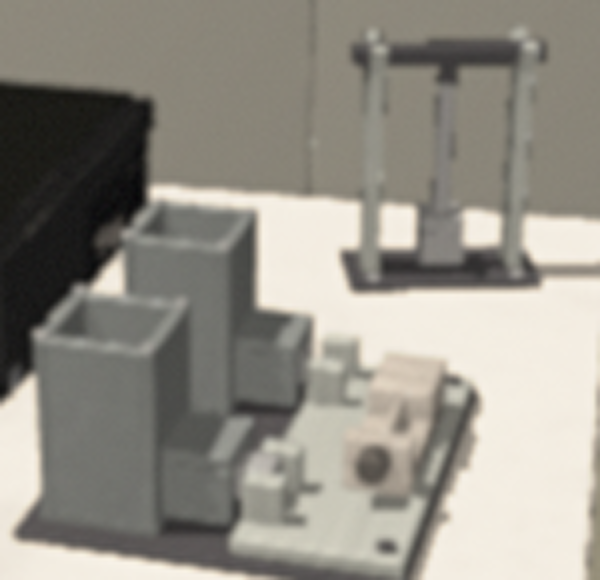

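The crop of the top view shows the left tower's bolt bright between its keepers at (120,235). The right tower's keepers are empty, so the left lock is the locked one. The key bar runs from (672,205) to (728,405) in the top crop and from (355,52) to (545,52) in the side crop.

```bash
python3 - <<'E'
from h import *
t=load('top0.png');s=load('side0.png')
T=lambda x,y:(270+x/4.2-.4,195+y/4.2-.4)
S=lambda x,y:(265+x/4-.4,160+y/4-.4)
A=cross(t,T(674,210),s,S(360,52));B=cross(t,T(730,400),s,S(540,50))
print('bar',A,B,(A[0]+B[0])/2)
a,b=[onz(t,*T(*p),.152) for p in((673,203),(730,405))];print(a,b,(a+b)/2,np.degrees(np.arctan2(*(a-b)[1::-1])))
def quad(P):
    Q=np.array([onz(t,*T(*p),.105) for p in P]); print(Q.round(3).tolist(),Q.mean(0).round(4)); return Q
L=quad([(80,50),(178,55),(170,148),(70,142)]);Rr=quad([(295,67),(395,70),(388,162),(287,157)])
print(cross(t,T(178,55),s,S(80,290)),cross(t,T(70,142),s,S(145,352)))
st=read_state(); print(R.from_rotvec(st['orientation']).as_matrix().round(3))
E
```

```text
bar (array([ 0.51292794, -0.00169524,  0.14822225]), np.float64(0.001129837187777954)) (array([ 0.40587722, -0.03003767,  0.14836132]), np.float64(0.0003805407971067625)) [ 0.45940258 -0.01586646  0.14829179]
[ 0.5157161 -0.0005182  0.152    ] [ 0.40304788 -0.02915162  0.152     ] [ 0.45938199 -0.01483491  0.152     ] 14.259240084648923
[[0.612, 0.337, 0.105], [0.61, 0.279, 0.105], [0.554, 0.283, 0.105], [0.557, 0.342, 0.105]] [0.5833 0.3107 0.105 ]
[[0.603, 0.21, 0.105], [0.602, 0.151, 0.105], [0.546, 0.156, 0.105], [0.549, 0.215, 0.105]] [0.575  0.1831 0.105 ]
(array([0.61109658, 0.27968725, 0.1035205 ]), np.float64(0.0018580205859344764)) (array([0.55987068, 0.34274216, 0.10437821]), np.float64(0.0053392940982017415))
[[-0.906  0.423 -0.001]
 [ 0.423  0.906 -0.001]
 [ 0.    -0.001 -1.   ]]
```

```bash
python3 - <<'E'
from h import *
t=load('top0.png');s=load('side0.png')
print(cross(t,(325,150),s,(228,192)),cross(t,(325,68),s,(193,28)),onz(t,268,160,0))
print(inc([.583,.228,.42],R.from_matrix(np.array([[0,1,0],[1,0,0],[0,0,-1.]])).as_rotvec()))
E
```

```text
(array([0.73820565, 0.24815557, 0.16741629]), np.float64(0.001832524273269805)) (array([0.7823531 , 0.2457927 , 0.47582819]), np.float64(0.003968137576517311)) [0.76715611 0.40494566 0.        ]
[-2.1593e+00 -7.3320e-01 -7.9600e-02 -4.0000e-04  2.0000e-04  3.6100e-01]
```

>>> arm_command(
  increments=[
    [-0.3,-0.1,-0.03,0,0,0.05],
    [-0.6,-0.2,-0.06,0,0,0.1],
    [-0.8,-0.27,-0.08,0,0,0.15],
    [-1,-0.34,-0.08,0,0,0.2],
    [-1,-0.34,-0.08,0,0,0.2],
  ],
  fingers=-1,
)

```text
t: 0.78
tool_pos: [0.4081, 0.3955, 0.4205]
orientation: [1.602, 2.702, -0.001]
force: [-0.1, 0.5, 0.9]
opening: 0.0928
gripper_force: 0.0
```

```bash
python3 - <<'E'
from h import *
print(inc([.583,.228,.42],R.from_matrix(np.array([[0,1,0],[1,0,0],[0,0,-1.]])).as_rotvec()))
E
```

```text
[-1.1543e+00  3.6560e-01  3.2000e-03 -0.0000e+00  2.0000e-04  1.5930e-01]
```

>>> arm_command(
  increments=[
    [-0.25,0.08,0,0,0,0.05],
    [-0.5,0.16,0,0,0,0.1],
    [-0.75,0.24,0,0,0,0.15],
    [-1,0.36,0,0,0,0.16],
    [-1,0.36,0,0,0,0.16],
  ],
)

```text
t: 1.4
tool_pos: [0.568, 0.2556, 0.4197]
orientation: [-2.22, -2.222, 0.002]
force: [-0.5, 0.3, 1.4]
opening: 0.0929
gripper_force: 0.0
```

```bash
python3 - <<'E'
from h import *
c=snap('wrist','w1.png'); print(c['T'].round(3).tolist()); print(proj(c,[.583,.311,.105]),proj(c,[.583,.311,.034]))
E
```

```text
[[1.0, 0.001, -0.0, 0.568], [0.0, -0.954, -0.298, 0.339], [-0.001, 0.298, -0.954, 0.399], [0.0, 0.0, 0.0, 1.0]]
(np.float64(336.2394111159337), np.float64(159.91131909150846)) (np.float64(332.8570801074262), np.float64(153.34349287316115))
```

View pics/w1.png

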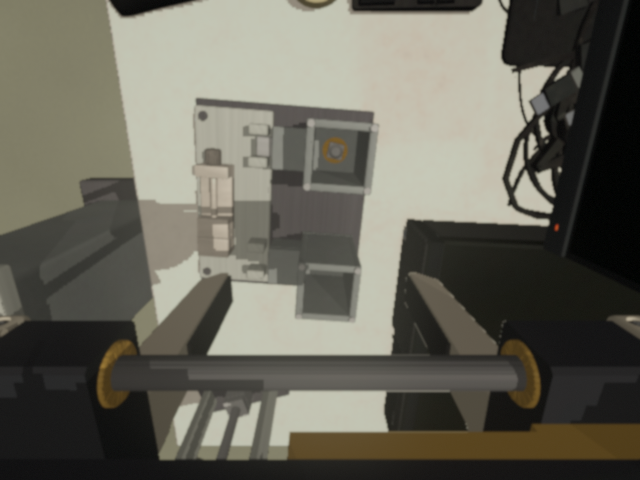

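The wrist view shows the left tower's mouth around (340,157), its stem with an orange ring at (335,151), and the fingers below. I'll enlarge the tower and the bolt.

```bash
python3 - <<'E'
from h import *
w=load('w1.png')['image']
b=cv2.resize(w[110:200,235:385],None,fx=5.3,fy=5.3,interpolation=cv2.INTER_CUBIC)
b=np.clip((b.astype(float)-40)*1.5,0,255).astype(np.uint8)
cv2.imwrite('pics/c3.png',b[:,:,::-1])
E
```

```text
(no output)
```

View pics/c3.png

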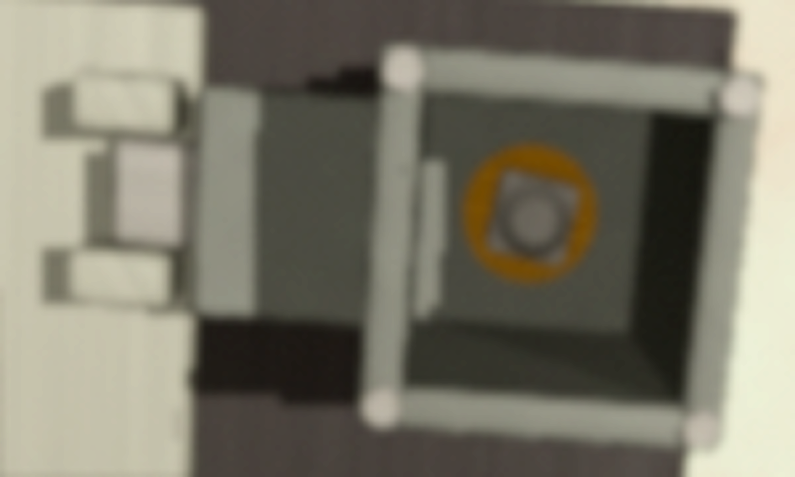

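The bolt stands out between the left keepers, so this lock is the locked one. The stem square has corners (503,168), (580,185), (563,263), (488,248), and the rim balls are at (403,68), (740,97), (702,430), (380,410).

```bash
python3 - <<'E'
from h import *
w=load('w1.png')
P=lambda x,y:(235+x/5.3-.4,110+y/5.3-.4)
m=np.mean
Q=np.array([onz(w,*P(*p),.028) for p in((503,168),(580,185),(563,263),(488,248))]);print('stem',Q.mean(0))
e=Q[1]-Q[0]+Q[2]-Q[3];print(np.degrees(np.arctan2(e[1],e[0])));e=Q[0]-Q[3]+Q[1]-Q[2];print(np.degrees(np.arctan2(-e[0],e[1])))
Q=np.array([onz(w,*P(*p),.105) for p in((403,68),(740,97),(702,430),(380,410))]);print('rim',Q.mean(0),np.linalg.norm(Q[1]-Q[0]))
e=Q[1]-Q[0]+Q[2]-Q[3];print(np.degrees(np.arctan2(e[1],e[0])))
print('cone',onz(w,*P(537,215),.034))
a=np.radians(194.5);X=np.array([np.cos(a),np.sin(a),0]);Z=np.array([0,0,-1]);M=np.c_[X,np.cross(Z,X),Z]
print(inc([.459,-.015,.42],R.from_matrix(M).as_rotvec()), read_state()['q'])
E
```

```text
stem [0.58575423 0.31358671 0.028     ]
-11.52525446141201
-10.893543738563633
rim [0.58575722 0.31268915 0.105     ] 0.05254087290810318
-4.099480065806012
cone [0.58615074 0.31423879 0.034     ]
[-1.3583e+00 -5.4220e-01  0.0000e+00 -4.0000e-04 -4.0000e-04 -5.7970e-01] [3.43158979e-01 1.85234563e-01 1.40021992e+00 4.53545704e-04
 1.55760645e+00 3.40531605e-01]
```

>>> arm_command(
  increments=[
    [-0.25,-0.1,0,0,0,-0.055],
    [-0.5,-0.2,0,0,0,-0.11],
    [-0.75,-0.3,0,0,0,-0.165],
    [-1,-0.4,0,0,0,-0.22],
    [-1,-0.4,0,0,0,-0.28],
  ],
)

```text
t: 2.08
tool_pos: [0.4851, 0.0561, 0.4208]
orientation: [1.053, 2.96, -0.0]
force: [0.2, 0.2, -0.5]
opening: 0.0928
gripper_force: 0.0
```

```bash
cat >> h.py <<'E'
def down(ang):
    a=np.radians(ang);X=np.array([np.cos(a),np.sin(a),0]);Z=np.array([0,0,-1.]);return R.from_matrix(np.c_[X,np.cross(Z,X),Z]).as_rotvec()
E
python3 - <<'E'
from h import *
print(inc([.459,-.015,.42],down(194.5)))
E
```

```text
[-0.1234 -0.3582  0.0042 -0.      0.     -0.2981]
```

>>> arm_command(
  increments=[
    [-0.03,-0.09,0,0,0,-0.055],
    [-0.06,-0.18,0,0,0,-0.11],
    [-0.09,-0.27,0,0,0,-0.165],
    [-0.12,-0.36,0,0,0,-0.22],
    [-0.12,-0.36,0,0,0,-0.27],
  ],
)

```text
t: 2.7
tool_pos: [0.4587, -0.0129, 0.4207]
orientation: [-0.262, 3.131, 0.001]
force: [-0.1, -0.4, 0.7]
opening: 0.0929
gripper_force: 0.0
```

```bash
python3 - <<'E'
from h import *
c=snap('wrist','w2.png'); print([proj(c,[.459+k*.0581,-.0155+k*.015,.154]) for k in(-1,0,1)]);print(inc([.459,-.015,.42],down(194.5)))
E
```

```text
[(np.float64(307.11822420146854), np.float64(160.08268114081213)), (np.float64(314.67524871294506), np.float64(240.01537210729154)), (np.float64(321.26140820262583), np.float64(309.6789613076578))]
[ 0.0015 -0.0123  0.0036  0.0002  0.0001 -0.025 ]
```

View pics/w2.png

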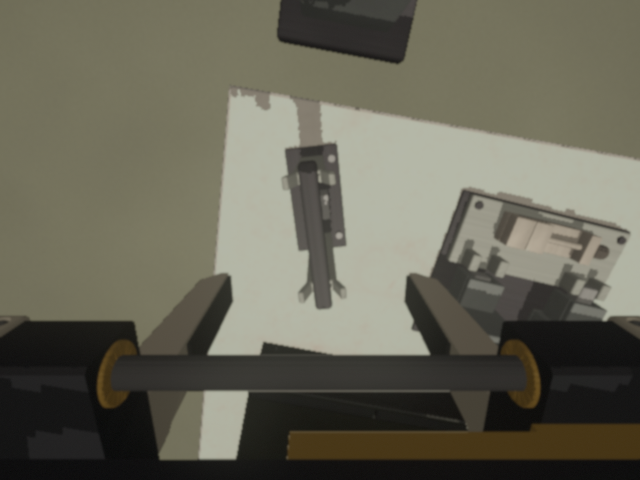

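The bar runs from about (308,163) to (322,306), between the fingers and close to the prediction. I'll refine its axis.

```bash
python3 - <<'E'
from h import *
c=load('w2.png');g=cv2.cvtColor(c['image'],cv2.COLOR_RGB2GRAY).astype(int)
for r in(160,164,170,185,200,255,270,285,295,302,306,310): print(r,g[r,296:336].tolist() if r in(200,270) else '', [x for x in range(295,338) if g[r,x]<75][:1]+[x for x in range(295,338) if g[r,x]<75][-1:])
for u1,u2 in (((308,163),(322,306)),):
    a=onz(c,*u1,.154);b=onz(c,*u2,.154);d=b-a;print(a,b,(a+b)/2,np.linalg.norm(d),np.degrees(np.arctan2(d[1],d[0])))
t=load('top0.png');T=lambda x,y:(270+x/4.2-.4,195+y/4.2-.4)
for p,q in(((308,163),(730,405)),((322,306),(673,203))): print(cross(c,p,t,T(*q)))
E
```

```text
160  [300, 315]
164  [297, 317]
170  [297, 316]
185  [301, 328]
200 [84, 84, 85, 84, 82, 76, 70, 71, 75, 79, 80, 80, 79, 79, 80, 81, 83, 83, 82, 83, 81, 78, 72, 69, 75, 89, 97, 106, 119, 135, 141, 129, 101, 77, 75, 81, 85, 85, 84, 85] [302, 319]
255  [325, 326]
270 [179, 179, 179, 179, 179, 179, 179, 180, 179, 177, 167, 142, 108, 87, 78, 76, 77, 82, 86, 87, 86, 85, 86, 87, 88, 89, 89, 88, 87, 83, 78, 74, 74, 80, 83, 84, 85, 87, 100, 134] [327, 328]
285  []
295  []
302  []
306  []
310  []
[ 0.40280859 -0.02956427  0.154     ] [ 5.13687297e-01 -4.75371653e-04  1.54000000e-01] [ 0.45824794 -0.01501982  0.154     ] 0.11463093663150822 14.70019999379313
(array([ 0.4032155 , -0.02960749,  0.14996683]), np.float64(4.808508139513933e-05))
(array([ 5.15653455e-01, -4.23996202e-04,  1.50957897e-01]), np.float64(0.0007380317240168023))
```

>>> arm_command(
  increments=[
    [0,-0.01,0.12,0,0,-0.025],
    [0,-0.01,0.25,0,0,-0.025],
    [0,-0.01,0.38,0,0,-0.025],
    [0,-0.01,0.5,0,0,-0.025],
    [0,-0.01,0.522,0,0,-0.025],
  ],
)

```text
t: 3.38
tool_pos: [0.4588, -0.0142, 0.3145]
orientation: [0.373, -3.116, -0.002]
force: [-0.3, -1.0, 0.9]
opening: 0.093
gripper_force: 0.0
```

>>> arm_command(
  increments=[
    [0,0,0,0,0,0],
    [0,0,0,0,0,0],
    [0,0,0,0,0,0],
    [0,0,0,0,0,0],
    [0,0,0,0,0,0],
  ],
  fingers=1,
  force=40,
)

```text
t: 4.0
tool_pos: [0.4599, -0.0158, 0.3166]
orientation: [-0.372, 3.119, -0.0]
force: [0.4, 0.5, 0.6]
opening: 0.0476
gripper_force: 0.0
```

```bash
python3 - <<'E'
from h import *
s=read_state();print(s['opening'],s['gripper_force'],s['force'],inc([.459,-.015,.315],down(194.5)))
E
```

```text
0.047553326570965386 0.0 [0.35524149 0.51275473 0.60082557] [ 0.0032  0.0047  0.0078 -0.      0.0001 -0.005 ]
```

>>> arm_command(
  increments=[
    [0,0,0,0,0,0],
    [0,0,0,0,0,0],
    [0,0,0,0,0,0],
    [0,0,0,0,0,0],
    [0,0,0,0,0,0],
  ],
)

```text
t: 4.62
tool_pos: [0.4598, -0.0156, 0.3163]
orientation: [0.372, -3.119, -0.0]
force: [0.3, 1.1, 0.0]
opening: 0.0136
gripper_force: 39.8
```

>>> arm_command(
  increments=[
    [0,0,-0.1,0,0,0],
    [0,0,-0.3,0,0,0],
    [0,0,-0.5,0,0,0],
    [0,0,-0.7,0,0,0],
    [0,0,-0.75,0,0,0],
  ],
)

```text
t: 5.25
tool_pos: [0.4602, -0.0158, 0.4689]
orientation: [-0.372, 3.115, -0.002]
force: [1.1, 0.1, -2.2]
opening: 0.0137
gripper_force: 39.8
```

```bash
python3 - <<'E'
from h import *
s=read_state();print(s['tool_pos'],s['force'],s['opening'])
c=snap('wrist','w3.png');d=snap('side','s3.png')
a=cv2.resize(c['image'][60:330,200:440],None,fx=1.6,fy=1.6)
b=d['image'][60:260,280:480];b=cv2.resize(b,None,fx=2.16,fy=2.16)
cv2.imwrite('pics/c4.png',np.hstack([a,b])[:,:,::-1]); print(a.shape,b.shape)
p=s['tool_pos']
for z in(.167,.302):
  q=np.array(p)-[0,0,z];print(proj(c,q),proj(d,q))
E
```

```text
[ 0.46019091 -0.01577143  0.46888522] [ 1.06541768  0.0809497  -2.214679  ] 0.013702679391754359
(432, 384, 3) (432, 432, 3)
(np.float64(318.8962332773025), np.float64(305.3475105890649)) (np.float64(380.27697855129924), np.float64(108.63139571323678))
(np.float64(318.8985445858783), np.float64(225.70860593041658)) (np.float64(377.302519313307), np.float64(165.01725617029683))
```

View pics/c4.png

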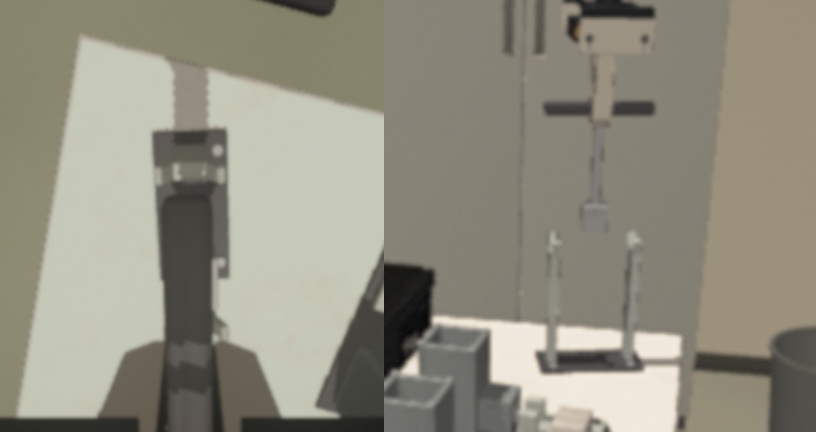

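The key hangs straight in the grip: the side view puts the bar and the socket within 1 px of the predictions. Moving to the left tower.

```bash
python3 - <<'E'
from h import *
print(inc([.586,.313,.468],down(168.8)))
E
```

```text
[-9.9940e-01  1.4491e+00 -7.0000e-03 -1.0000e-04  4.0000e-04  1.3790e-01]
```

>>> arm_command(
  increments=[
    [-0.12,0.17,0,0,0,0.02],
    [-0.28,0.41,0,0,0,0.05],
    [-0.44,0.64,0,0,0,0.08],
    [-0.6,0.87,0,0,0,0.11],
    [-0.66,0.96,0,0,0,0.138],
  ],
)

```text
t: 5.98
tool_pos: [0.5429, 0.2047, 0.4625]
orientation: [-0.307, -3.122, 0.002]
force: [0.6, 0.3, -1.6]
opening: 0.0137
gripper_force: 39.8
```

```bash
python3 - <<'E'
from h import *
print(inc([.586,.313,.468],down(168.8)))
E
```

```text
[-1.056e-01  5.729e-01 -2.920e-02 -6.000e-04 -1.500e-03 -3.000e-04]
```

>>> arm_command(
  increments=[
    [-0.025,0.14,0,0,0,0],
    [-0.06,0.33,0,0,0,0],
    [-0.1,0.5,0,0,0,0],
    [-0.106,0.56,0,0,0,0],
    [-0.106,0.56,0,0,0,0],
  ],
)

```text
t: 6.6
tool_pos: [0.5853, 0.308, 0.4639]
orientation: [-0.306, -3.124, 0.003]
force: [-0.6, -0.2, -1.9]
opening: 0.0138
gripper_force: 39.8
```

>>> arm_command(
  increments=[
    [0,0,0,0,0,0],
    [0,0,0,0,0,0],
    [0,0,0,0,0,0],
    [0,0,0,0,0,0],
    [0,0,0,0,0,0],
  ],
)

```text
t: 7.22
tool_pos: [0.5855, 0.3076, 0.4665]
orientation: [0.307, 3.126, 0.0]
force: [0.0, -0.3, -1.9]
opening: 0.0135
gripper_force: 39.8
```

```bash
python3 - <<'E'
from h import *
s=read_state();print(s['tool_pos'],s['q']);print(inc([.586,.313,.468],down(168.8)))
c=snap('wrist','w4.png');d=snap('side','s4.png')
a=cv2.resize(c['image'][60:330,180:480],None,fx=1.6,fy=1.6)
b=cv2.resize(d['image'][140:300,250:350],None,fx=2.7,fy=2.7)
cv2.imwrite('pics/c5.png',np.hstack([a,b])[:,:,::-1]); print(a.shape,b.shape)
p=s['tool_pos'];q=np.array(p)-[0,0,.302];print(proj(c,q),proj(d,q))
for z in(.105,):print(proj(c,[.586,.313,z]),proj(d,[.586,.313,z]))
E
```

```text
[0.58548461 0.30759852 0.46648719] [ 4.06244765e-01  2.82014149e-01  1.20446482e+00  9.84696483e-06
  1.65487736e+00 -9.68501300e-01]
[ 0.0027  0.027  -0.0076  0.      0.0001 -0.0002]
(432, 480, 3) (432, 270, 3)
(np.float64(318.17439552181617), np.float64(227.03774018200485)) (np.float64(293.11058007204934), np.float64(209.93796736553392))
(np.float64(323.4381774874148), np.float64(210.0457054749946)) (np.float64(292.8378753541666), np.float64(239.63890080149548))
```

View pics/c5.png

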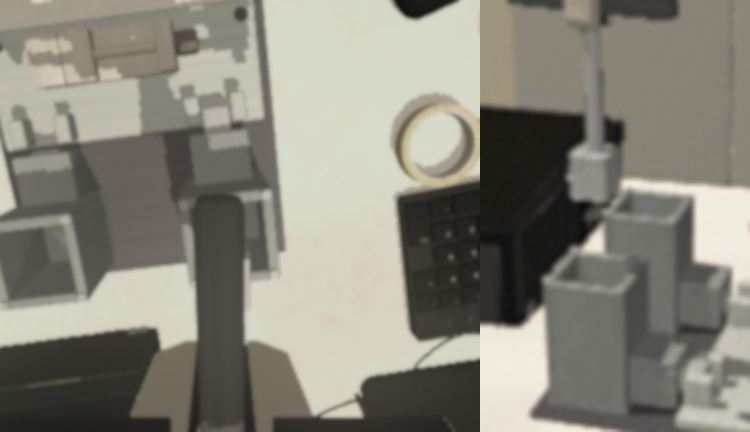

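The key sits just short of the tower axis. The rim measured in the side view at about (293,241) agrees with the expected (292.8,239.6). I'll shift +5.4 mm and go down the bore.

>>> arm_command(
  increments=[
    [0.002,0.027,0,0,0,0],
    [0.002,0.027,0.05,0,0,0],
    [0.002,0.027,0.15,0,0,0],
    [0.002,0.027,0.25,0,0,0],
    [0.002,0.027,0.25,0,0,0],
  ],
)

```text
t: 7.95
tool_pos: [0.5855, 0.3127, 0.4122]
orientation: [-0.307, -3.121, 0.005]
force: [-0.4, 0.0, -2.1]
opening: 0.0135
gripper_force: 39.8
```

>>> arm_command(
  increments=[
    [0,0,0.08,0,0,0],
    [0,0,0.17,0,0,0],
    [0,0,0.26,0,0,0],
    [0,0,0.35,0,0,0],
    [0,0,0.35,0,0,0],
  ],
)

```text
t: 8.57
tool_pos: [0.5854, 0.3128, 0.3434]
orientation: [-0.307, -3.123, 0.003]
force: [0.0, 1.3, -2.1]
opening: 0.0137
gripper_force: 39.8
```

```bash
python3 - <<'E'
from h import *
s=read_state();print(s['tool_pos'],s['force'],s['wrist_torque']);print(inc([.586,.313,.314],down(168.8)))
E
```

```text
[0.58544891 0.31278071 0.34339378] [ 0.02487962  1.26326522 -2.10776012] [ 0.0255934   0.00683213 -0.00049336]
[-3.00e-03  2.00e-03  1.47e-01 -8.00e-04 -1.20e-03 -1.00e-04]
```

>>> arm_command(
  increments=[
    [0,0,0.025,0,0,0],
    [0,0,0.05,0,0,0],
    [0,0,0.07,0,0,0],
    [0,0,0.085,0,0,0],
    [0,0,0.085,0,0,0],
  ],
)

```text
t: 9.2
tool_pos: [0.586, 0.3131, 0.329]
orientation: [-0.307, -3.126, 0.0]
force: [-0.1, 0.7, -2.4]
opening: 0.0137
gripper_force: 39.8
```

>>> arm_command(
  increments=[
    [0,0,0.015,0,0,0],
    [0,0,0.03,0,0,0],
    [0,0,0.045,0,0,0],
    [0,0,0.055,0,0,0],
    [0,0,0.055,0,0,0],
  ],
)

```text
t: 9.82
tool_pos: [0.586, 0.3131, 0.318]
orientation: [-0.307, -3.126, 0.0]
force: [-0.1, 0.4, -1.5]
opening: 0.0138
gripper_force: 39.8
```

```bash
python3 - <<'E'
from h import *
s=read_state();print(s['tool_pos'],s['force'],s['wrist_torque']);print(inc([.586,.313,.314],down(168.8)))
E
```

```text
[0.58604566 0.31309831 0.31802024] [-0.11780699  0.38452008 -1.5430135 ] [ 0.01641752 -0.05513889 -0.00553473]
[ 0.0001 -0.0005  0.0201 -0.0001 -0.0001 -0.0001]
```

The key is on the stem with about 20 mm engaged and no side load. Turning clockwise.

>>> arm_command(
  increments=[
    [0,0,0,0,0,0.05],
    [0,0,0,0,0,0.1],
    [0,0,0,0,0,0.15],
    [0,0,0,0,0,0.2],
    [0,0,0,0,0,0.25],
  ],
)

```text
t: 10.45
tool_pos: [0.586, 0.3131, 0.3184]
orientation: [-1.487, -2.767, 0.001]
force: [-1.1, -0.0, -0.7]
opening: 0.0136
gripper_force: 39.8
```

>>> arm_command(
  increments=[
    [0,0,0,0,0,0.04],
    [0,0,0,0,0,0.08],
    [0,0,0,0,0,0.11],
    [0,0,0,0,0,0.135],
    [0,0,0,0,0,0.135],
  ],
)

```text
t: 11.08
tool_pos: [0.586, 0.3132, 0.3184]
orientation: [-2.029, -2.398, 0.0]
force: [-0.8, 0.0, -1.8]
opening: 0.0133
gripper_force: 39.8
```

```bash
python3 - <<'E'
from h import *
s=read_state();print(s['tool_pos'],s['force'],s['wrist_torque'],s['q'],inc([.586,.313,.318],down(168.8)))
E
```

```text
[0.58602142 0.3131638  0.31839919] [-0.78104517  0.00808542 -1.8189531 ] [-0.04217893  0.27092174  0.01165596] [4.13610837e-01 3.53051821e-01 1.38838174e+00 1.25664987e-04
 1.40043036e+00 2.47608350e-01] [-8.000e-04 -2.000e-04  2.000e-03 -1.000e-04 -1.000e-04 -3.849e-01]
```

>>> arm_command(
  increments=[
    [0,0,0,0,0,0.01],
    [0,0,0,0,0,0.02],
    [0,0,0,0,0,0.03],
    [0,0,0,0,0,0.03],
    [0,0,0,0,0,0.03],
  ],
)

```text
t: 11.7
tool_pos: [0.5861, 0.3131, 0.3184]
orientation: [-2.141, -2.299, -0.0]
force: [-1.1, 0.5, -0.6]
opening: 0.0138
gripper_force: 39.8
```

```bash
python3 - <<'E'
from h import *
s=read_state();print(s['tool_pos'],s['force'],s['wrist_torque'],inc([.586,.313,.318],down(168.8)))
E
```

```text
[0.58612781 0.31312609 0.31836047] [-1.09382531  0.46053813 -0.64172501] [-0.03895606  0.4688127   0.03566349] [-0.0006 -0.0007  0.0018  0.     -0.     -0.415 ]
```

>>> arm_command(
  increments=[
    [0,0,0,0,0,0.01],
    [0,0,0,0,0,0.02],
    [0,0,0,0,0,0.03],
    [0,0,0,0,0,0.03],
    [0,0,0,0,0,0.03],
  ],
)

```text
t: 12.32
tool_pos: [0.5862, 0.3131, 0.3184]
orientation: [2.247, 2.196, 0.0]
force: [-1.0, 0.3, -1.3]
opening: 0.0137
gripper_force: 39.9
```

```bash
python3 - <<'E'
from h import *
s=read_state();print(s['tool_pos'],s['force'],s['wrist_torque'],inc([.586,.313,.318],down(168.8)))
E
```

```text
[0.58615687 0.31313888 0.31840242] [-0.95521271  0.3129137  -1.25021631] [0.0499739  0.3704435  0.26219015] [-7.00e-04 -8.00e-04  2.00e-03  1.00e-04  0.00e+00 -4.45e-01]
```

The moment about z has risen to 0.26 N m, so the stem is at its stop. I'll back off within the play and lift.

>>> arm_command(
  increments=[
    [0,0,0,0,0,-0.02],
    [0,0,0,0,0,-0.04],
    [0,0,0,0,0,-0.06],
    [0,0,-0.03,0,0,-0.06],
    [0,0,-0.08,0,0,-0.06],
  ],
)

```text
t: 12.95
tool_pos: [0.5862, 0.313, 0.3346]
orientation: [-2.032, -2.396, 0.001]
force: [-0.2, -0.1, -1.9]
opening: 0.0139
gripper_force: 39.8
```

>>> arm_command(
  increments=[
    [0,0,-0.1,0,0,0],
    [0,0,-0.25,0,0,0],
    [0,0,-0.45,0,0,0],
    [0,0,-0.65,0,0,0],
    [0,0,-0.68,0,0,0],
  ],
)

```text
t: 13.58
tool_pos: [0.5865, 0.3133, 0.4764]
orientation: [2.028, 2.394, 0.012]
force: [1.0, -1.1, -2.5]
opening: 0.0134
gripper_force: 39.8
```

```bash
python3 - <<'E'
from h import *
s=read_state();print(s['tool_pos'],s['force'],s['wrist_torque'],inc([.4594,-.0155,.468],down(193.6)))
t=snap('top','t6.png');d=snap('side','s6.png')
a=cv2.resize(t['image'][225:285,275:375],None,fx=4,fy=4);b=cv2.resize(d['image'][230:300,265:365],None,fx=4,fy=4)
b0=cv2.resize(load('side0.png')['image'][230:300,265:365],None,fx=4,fy=4)
cv2.imwrite('pics/c6.png',np.hstack([b0,b])[:,:,::-1])
E
```

```text
[0.586485   0.31325871 0.47638784] [ 1.03388149 -1.09285338 -2.51934758] [-0.04796625 -0.00384209 -0.0117813 ] [-1.5172 -0.8971  0.0309  0.0027  0.0017 -0.523 ]
```

View pics/c6.png

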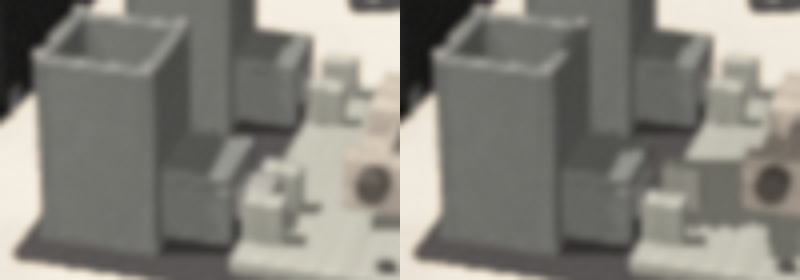

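After the turn the bolt has gone from between the left keepers (right half of the picture, about (660,185)). Back to the rack.

>>> arm_command(
  increments=[
    [-0.16,-0.095,0,0,0,-0.05],
    [-0.38,-0.225,0,0,0,-0.1],
    [-0.6,-0.355,0,0,0,-0.15],
    [-0.8,-0.475,0,0,0,-0.2],
    [-1,-0.59,0,0,0,-0.25],
  ],
)

```text
t: 14.3
tool_pos: [0.5016, 0.0951, 0.4676]
orientation: [-0.95, -2.991, 0.003]
force: [0.6, -0.8, -1.0]
opening: 0.0137
gripper_force: 39.8
```

```bash
python3 - <<'E'
from h import *
print(inc([.4594,-.0155,.468],down(193.6)))
E
```

```text
[-1.467e-01 -5.731e-01 -1.000e-03 -4.000e-04 -1.200e-03 -2.713e-01]
```

>>> arm_command(
  increments=[
    [-0.04,-0.15,0,0,0,-0.055],
    [-0.08,-0.3,0,0,0,-0.11],
    [-0.12,-0.45,0,0,0,-0.165],
    [-0.147,-0.57,0,0,0,-0.22],
    [-0.147,-0.57,0,0,0,-0.271],
  ],
)

```text
t: 14.92
tool_pos: [0.4595, -0.0148, 0.4679]
orientation: [0.367, -3.116, -0.001]
force: [0.2, -0.2, -2.0]
opening: 0.0134
gripper_force: 39.8
```

>>> arm_command(
  increments=[
    [0,0,0,0,0,0],
    [0,0,0,0,0,0],
    [0,0,0,0,0,0],
    [0,0,0,0,0,0],
    [0,0,0,0,0,0],
  ],
)

```text
t: 15.55
tool_pos: [0.4604, -0.0133, 0.4703]
orientation: [-0.362, 3.121, -0.0]
force: [0.5, -0.5, -1.7]
opening: 0.0135
gripper_force: 39.8
```

```bash
python3 - <<'E'
from h import *
print(read_state()['tool_pos'],inc([.4594,-.0155,.317],down(194)))
E
```

```text
[ 0.46041361 -0.01331813  0.47032393] [ 0.0075 -0.0095  0.7666 -0.      0.     -0.0042]
```

>>> arm_command(
  increments=[
    [0.007,-0.01,0.03,0,0,-0.004],
    [0.007,-0.01,0.15,0,0,-0.004],
    [0.007,-0.01,0.35,0,0,-0.004],
    [0.007,-0.01,0.55,0,0,-0.004],
    [0.007,-0.01,0.65,0,0,-0.004],
  ],
)

```text
t: 16.18
tool_pos: [0.4584, -0.0157, 0.3372]
orientation: [0.382, -3.115, -0.001]
force: [0.0, -0.5, -2.1]
opening: 0.013
gripper_force: 39.8
```

>>> arm_command(
  increments=[
    [0,0,0.03,0,0,0],
    [0,0,0.06,0,0,0],
    [0,0,0.09,0,0,0],
    [0,0,0.115,0,0,0],
    [0,0,0.115,0,0,0],
  ],
)

```text
t: 16.8
tool_pos: [0.4594, -0.0157, 0.3172]
orientation: [0.382, -3.118, -0.0]
force: [0.5, -0.0, -1.2]
opening: 0.0137
gripper_force: 39.8
```

```bash
python3 - <<'E'
from h import *
s=read_state();print(s['tool_pos'],s['force'],s['wrist_torque'],inc([.4594,-.0155,.3163],down(194)))
E
```

```text
[ 0.45939832 -0.01569566  0.31716022] [ 0.45518269 -0.04851887 -1.16862906] [0.08724294 0.0132314  0.01664379] [-0.0002  0.0009  0.0043  0.     -0.0001 -0.0001]
```

>>> arm_command(
  increments=[
    [0,0,0.005,0,0,0],
    [0,0,0.005,0,0,0],
    [0,0,0.005,0,0,0],
    [0,0,0.005,0,0,0],
    [0,0,0.005,0,0,0],
  ],
)

```text
t: 17.42
tool_pos: [0.4595, -0.0157, 0.3164]
orientation: [-0.382, 3.118, -0.0]
force: [0.1, 0.8, -2.1]
opening: 0.0134
gripper_force: 39.8
```

>>> arm_command(
  increments=[
    [0,0,0,0,0,0],
    [0,0,0,0,0,0],
    [0,0,0,0,0,0],
    [0,0,0,0,0,0],
    [0,0,0,0,0,0],
  ],
  fingers=-1,
)

```text
t: 18.05
tool_pos: [0.4595, -0.0157, 0.3163]
orientation: [0.382, -3.118, 0.0]
force: [0.6, 0.3, -0.6]
opening: 0.0595
gripper_force: 0.0
```

>>> arm_command(
  increments=[
    [0,0,0,0,0,0],
    [0,0,0,0,0,0],
    [0,0,-0.1,0,0,0],
    [0,0,-0.25,0,0,0],
    [0,0,-0.45,0,0,0],
  ],
)

```text
t: 18.68
tool_pos: [0.4591, -0.0157, 0.4063]
orientation: [0.382, -3.116, -0.001]
force: [0.2, -0.3, 0.2]
opening: 0.0928
gripper_force: 0.0
```

>>> arm_command(
  increments=[
    [0,0,-0.2,0,0,0],
    [0,0,-0.2,0,0,0],
    [0,0,-0.2,0,0,0],
    [0,0,-0.2,0,0,0],
    [0,0,-0.2,0,0,0],
  ],
)

```text
t: 19.3
tool_pos: [0.4593, -0.0157, 0.4451]
orientation: [0.382, -3.116, -0.001]
force: [-1.2, -0.8, -0.7]
opening: 0.0932
gripper_force: 0.0
```

```bash
python3 - <<'E'
from h import *
s=read_state();print(s['t'],s['tool_pos'],s['opening'],s['force'])
d=snap('side','s7.png')['image'].astype(int);o=load('side0.png')['image'].astype(int)
D=abs(d-o).max(2)
print('rack region',(D[165:236,345:410]>40).sum(),'right lock',(D[210:265,290:330]>40).sum(),'bolt left',(D[265:300,320:345]>40).sum(),'clutter',(D[300:460,240:400]>40).sum())
t=snap('top','t7.png')['image'].astype(int);D=abs(t-load('top0.png')['image'].astype(int)).max(2)
print('rack top',(D[240:300,405:455]>40).sum())
E
```

```text
19.3 [ 0.45926861 -0.01570311  0.44510608] 0.09320581238886184 [-1.16726134 -0.79556835 -0.71579713]
rack region 2 right lock 0 bolt left 34 clutter 0
rack top 725
```

```bash
python3 -c "
from plant import *
print(close_job())"
```

```text
the job is handed in; nothing more can be done
None
```

I turned the left lock's stem clockwise to its stop (its bolt has drawn back), hung the T-key back in the rack, left the other lock and the table items unmoved as far as the side camera shows, and handed the job in at about 19 s; no verdict came back.

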